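Find the flat on a desk-lift gearbox shaft and hold the drive collar home on it

TASK

The crank gearbox of the height-adjustable desk is being put back together. First close the fingers on the flat of the bare upright shaft and, gripping it there, turn the shaft until the flat squarely faces the driver guide (the small bored block on top of the gearbox). Then fit the D-bored collar - the one with the set screw, not the plain round spare - over the shaft, flat on flat with its screw towards the guide, press it fully home against the spring under it and finish while still gripping it and holding it down there, not letting go; leave the spare collar, mug, pen cup and cactus where they are.

Things in the scene. Friction and masses are not known exactly. Their poses are not given: they have to be found in the camera images.
- gearbox: fixed gearbox, grey top plate 50 mm above the desk. Origin: on the desk, straight below the shaft's axis; z up, x towards the driver guide. Reaches x -50 to +75, y -44 to +44 mm (crank stub to y +64, under 40 mm high). Driver guide: bored block 12 x 34 mm on the top plate, centre at x +64 mm, its top 74 mm above the desk
- flat: flat of the upright steel shaft. Shaft: 28 mm diameter, dark, with one bright flat all along, 9.5 mm from the axis (23.5 mm across the flat and the round back, 28 mm elsewhere). Origin: middle of the flat, 76.5 mm above the desk; x points out of the flat, z up. The shaft turns both ways with light friction (0.07 N m), stays where left, and cannot move sideways or up
- shaft_top (a point): centre of the shaft's top end, on its axis, 105 mm above the desk; top 3 mm chamfered; bare from here down to the seat ring
- spindle (a joint): angle of the shaft in its gearbox, rad, counter-clockwise seen from above; 0 = the flat squarely faces the driver guide. Starts between 0.6 and 1.9
- seat (a joint): how far the sprung ring (44 mm diameter) at the foot of the shaft is pushed down, m: 0 = up (ring top 60 mm above the desk), 0.006 = on its stop (54 mm). The spring pushes up with 4 N at 0 and 8.5 N at 0.006, so the collar must be held down to stay home
- collar: loose steel collar, 0.2 kg, 24 mm high, 54 mm diameter, lying bore upright on the desk. Two wrench flats 46 mm apart face its +y and -y (grip there); a 9 mm set screw sticks out 5 mm at +x. D bore: 30 mm diameter, its flat 10.5 mm from the axis on the +x (screw) side, so 1 mm play on the shaft. Origin: centre of underside, z up; home = origin 54 mm above the desk
- collar_screw (a point): outer end of the collar's set screw, 32 mm from the collar's axis along its +x and 12 mm above its underside
- spare: bystander: plain round steel collar lying on the desk, 54 mm diameter, 24 mm high, round 30 mm bore, no screw and no wrench flats. It may lie where the D collar could have been
- mug: bystander: white mug, 80 mm diameter, 90 mm high, origin at the centre of its underside
- pencup: bystander: dark pen cup, 76 mm diameter, 95 mm high, with pens up to 150 mm, origin at the centre of its underside
- cactus: bystander: cactus in a terracotta pot, 76 mm diameter, 112 mm high, origin at the centre of its underside
Things that resemble listed ones, but are neither listed nor needed, are in the scene too. Leave any orange or yellow look-alike of the collar alone.

How it is judged:
By the outcome, as a careful person would: the job done as asked, in the order asked, and still so for the second after the job is handed in, while the arm keeps its last pose, push and grip.
It also fails if it takes over 72 s, if anything falls off the work surface, if the arm or the gripper's body presses on something with over 40 N, if the wrist force passes 120 N, or if a joint passes its speed limit or range.

ROBOT

A 7-joint arm with a two-finger parallel gripper is mounted at the origin on the work surface. World frame = base frame: x ahead of the robot, y to its left, z up, the work surface at z = 0. Lengths are in mm, angles in rad, forces in N, time in s.
With the tool pointing down it reaches from about 400 to 875 mm from the base axis. Payload 6.5 kg.
Tool frame: the origin (TCP) lies at the very end of the fingers, on their centre line; the grasp point (between the pads) lies 19 mm behind it; z points along the fingers, y is the line along which they close (so a half turn about z gives the same grasp; the last joint's range is limited). The gripper opens to 85 mm and grips with 20 to 120 N. Pads are 22 mm wide; open, the fingers measure 114 mm over their backs; the gripper's body (76 mm by 85 mm) begins 54 mm behind the grasp point. The pads swing forward as they close: fully open they stand 13 mm farther back than shut.
Start: joints at [1.236, 0.536, -0.004, 1.538, 0.003, 1.067, -0.071], TCP at [172.619, -626.652, 231.29] pointing down, gripper open.
Joint ranges: [-2.7, 2.7], [-0.37, 2.16], [-1.27, 1.26], [0.24, 2.4], [-1.31, 4.45], [0.19, 1.91], [-2.76, 2.76]. Speed limits (rad/s): [2.39, 2.39, 3.14, 3.14, 3.14, 3.14, 3.14].

INTERFACE

Orientations are given as [roll, pitch, yaw] about the fixed x, y, z axes, in that order (R = Rz(yaw) Ry(pitch) Rx(roll)).
In Python, from cell import get_obs, eyes, order gives the robot as it stands.
- The arm moves only by the shell command python3 -m jog 'ROWS' [FORCE]. ROWS is JSON, a list of rows, each an object with "twist": the turn, a rotation vector about the tool's x, y, z in degrees, a list of three; "translation": the shift along the tool's x, y, z in cm, a list of three; "claw": the finger opening in cm, from 0 to 8.54. In form: [{"twist": [wx, wy, wz], "translation": [x, y, z], "claw": claw}, ...]. A call has 1 to 20 rows; each row is the pose to reach, as a shift and turn from the pose commanded when the call began, along the tool's axes at that moment; what a row does not reach only later rows make up. A row lasts 1/8 s, in which the tool goes at most 62.5 mm and 10.7 degrees, less where a joint would pass 70% of its speed; a pose out of reach is approached as far as the arm can. A call with a gripper value outside its range is refused whole. The fingers move at their own pace and stop on an object; FORCE is the grip in N (left out, the last holds). Time passes only in rows, so rows that repeat a pose let the fingers close. It gives the time, the measured TCP pose, the force, the opening and the grip force at its end, in the units of the state.
- get_obs(): the state, without advancing time (a new reading comes with each control period).
- eyes.snapshot(name): name is "scene" or "top"; returns (picture, depth): 420x560x3 uint8, red, green, blue; 420x560 float32, mm along the optical axis (not along the pixel's ray), 0 where there is no reading.
- eyes.camera_model(name): a dict with "vfov" (degrees; the focal length in pixels is half the picture's height over the tangent of half this angle, whatever the lens; pixels are square), "cx", "cy" (the principal point, pixels), "xyz" and "attitude" of the camera in the world. Camera axes: x right, y down, z forward; pixel columns grow to the right and rows downward; lengths in mm; the calibration is good to about 2 mm. A picture is of the moment at which its call begins. camera_model takes no time and is no camera call.
- order.hand_in(): hands the job in; it is judged then, once.
The state is a dict: "time_s": time; "qpos": joint angles; "dq": joint speeds; "joint_torque": joint torques, N m; "ee_pos": TCP position; "orientation": TCP orientation; "force": force on the tool from outside, world axes, zero at the start; "moment": the same for the moment, N m; "gripper_width": finger opening in mm; "finger_force": force on a finger pad.
Only numpy, scipy, OpenCV 4.12 (cv2) and the standard library are available. Lean on these libraries where they do the work, as an engineer would, in place of code of your own. Each camera call takes 0.05 s, during which the arm holds its last target. There are 200 camera calls.

## Working session

There is one attempt and no reset: what is moved stays moved. The work goes in short steps, Python scripts to look and compute and a shell command to move; the robot and the scene stay as the last step left them, time stands still between calls to the robot, and variables do not carry over. Pictures are saved under pics/ and viewed, at most 10 in all, crops included, and the job is handed in when it is done.

```bash
ls; mkdir -p pics; cat > h.py <<'E'
import numpy as np, cv2
from scipy.spatial.transform import Rotation as R
from cell import get_obs, eyes, order
def K(n):
    m=eyes.camera_model(n); f=210/np.tan(np.radians(m['vfov'])/2)
    return m,f,R.from_euler('xyz',m['attitude']).as_matrix()
def world(n,u,v,d):
    m,f,r=K(n); p=np.array([(u-m['cx'])/f*d,(v-m['cy'])/f*d,d]); return r@p+np.array(m['xyz'])
def cloud(n,D):
    m,f,r=K(n); v,u=np.mgrid[:420,:560]
    P=np.stack([(u-m['cx'])/f*D,(v-m['cy'])/f*D,D],-1); return P@r.T+np.array(m['xyz'])
def proj(n,p):
    m,f,r=K(n); q=r.T@(np.array(p)-np.array(m['xyz'])); return q[0]/q[2]*f+m['cx'],q[1]/q[2]*f+m['cy']
E
python3 - <<'E'
from h import *
for n in('scene','top'):
    print(eyes.camera_model(n)); a,d=eyes.snapshot(n); cv2.imwrite(f'pics/{n}1.png',a[...,::-1]); np.save(f'{n}1.npy',d); np.save(f'{n}1i.npy',a); print((d==0).mean())
print(get_obs())
E
```

```text
pics
{'vfov': 51.48894735304928, 'cx': 285.2605964846117, 'cy': 210.54262618564428, 'xyz': array([1301.51156553,  195.68257497,  971.2824551 ]), 'attitude': array([-2.4276608 ,  0.01338702,  1.81070046])}
0.004090136054421769
{'vfov': 55.6335792569279, 'cx': 280.64808342034496, 'cy': 203.91136459111522, 'xyz': array([ 339.32028204,   -1.67085474, 1314.17909306]), 'attitude': array([-2.93835956e+00, -6.90548393e-04, -1.53224879e+00])}
0.004175170068027211
{'time_s': 0.1, 'qpos': array([ 1.23579412,  0.53710905, -0.00441496,  1.53873663,  0.00259824,
        1.0672669 , -0.07121469]), 'dq': array([ 1.86682226e-04, -1.25675658e-03,  1.19353997e-04, -2.86802728e-03,
        1.55180547e-03,  1.70310953e-05,  1.90597379e-03]), 'joint_torque': array([ 3.84402854e-03, -5.84567320e+01,  1.05276994e+00, -2.59773141e+01,
        1.27608381e-02,  4.63922363e-03, -2.21187804e-05]), 'ee_pos': array([ 172.45622059, -626.14462849,  230.50351779]), 'orientation': array([-3.14008332e+00,  1.22633064e-04,  2.68838046e-01]), 'force': array([ 0.27923992,  0.15153237, -0.12970575]), 'moment': array([-0.01422486, -0.00624493,  0.04909604]), 'finger_force': 0.0, 'gripper_width': 85.4300391497785}
```

View pics/scene1.png

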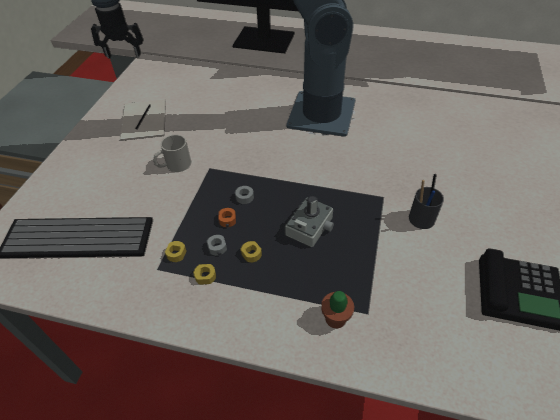

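View pics/top1.png

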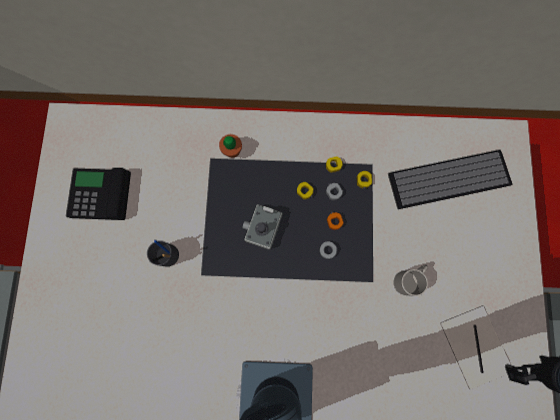

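Two grey rings: scene (245,194) and (217,244), seen from the top at (329,250) and (335,191). The gearbox is at top (263,227) and scene (311,221). Next, enlarged crops.

```bash
python3 - <<'E'
from h import *
t=np.load('top1i.npy');s=np.load('scene1i.npy')
def c(a,u,v,w): 
    return np.clip(cv2.resize(a[v-w:v+w,u-w:u+w],(390,290) if 0 else (290,290),interpolation=cv2.INTER_CUBIC)*1.6,0,255)
L=[c(t,263,227,28),c(t,329,250,14),c(t,335,191,14)];S=[c(s,311,221,32),c(s,245,194,16),c(s,217,244,16)]
im=np.vstack([np.hstack(L),np.hstack(S)]);im=cv2.resize(im,(790,526));cv2.imwrite('pics/crop1.png',im[...,::-1])
for n in('top','scene'):
    P=cloud(n,np.load(n+'1.npy'))
    for nm,(u,v,w) in ({'g':(263,227,28),'A':(329,250,13),'B':(335,191,13)} if n=='top' else {'g':(311,221,32),'A':(245,194,14),'B':(217,244,14)}).items():
        q=P[v-w:v+w,u-w:u+w].reshape(-1,3); 
        print(n,nm,'desk',np.median(q[q[:,2]<8],0).round(1))
        for a,b in ([(44,56),(69,79),(98,112)] if nm=='g' else [(18,30)]):
            k=q[(q[:,2]>a)&(q[:,2]<b)]
            if len(k): 
                r=cv2.minAreaRect(k[:,:2].astype(np.float32)); print('  ',a,len(k),k.mean(0).round(1),np.median(k[:,2]).round(1),np.round(r[0],1),np.round(r[1],1),round(r[2],1))
E
```

```text
top g desk [5.283e+02 6.440e+01 5.000e-01]
   44 738 [526.4  61.7  49.8] 49.7 [528.   62.9] [ 85.2 122.5] 73.6
   69 44 [573.9  46.9  74.1] 74.7 [543.6  48. ] [32.2 83.6] 88.3
   98 58 [515.4  64.7 104.3] 104.4 [514.1  64.2] [22.2 26. ] 49.0
top A desk [ 462.5 -157.2    0.6]
   18 155 [ 461.3 -150.1   24. ] 24.3 [ 462.2 -151.2] [52.3 52.1] 89.9
top B desk [ 662.8 -175.     0.8]
   18 139 [ 658.9 -167.1   23.5] 23.8 [ 657.9 -166.5] [52.4 50.6] 0.7
scene g desk [5.03e+02 6.75e+01 5.00e-01]
   44 684 [540.5  66.4  49.8] 49.8 [532.8  64.5] [ 84.2 125.9] 73.4
   69 82 [562.7  54.9  73.7] 73.6 [552.  55.] [32.6 77.2] 76.7
   98 65 [519.5  66.  103.6] 104.0 [517.   64.1] [24.5 27.1] 45.7
scene A desk [ 449.6 -153.4    0.9]
   18 165 [ 465.7 -148.4   23.3] 23.6 [ 464.3 -148.9] [56.2 51.6] 31.4
scene B desk [ 647.3 -175.1    1. ]
   18 204 [ 662.2 -166.2   23.9] 24.3 [ 660.8 -167.1] [54.1 45.7] 33.3[ WARN:0@0.832] global loadsave.cpp:1063 imwrite_ Unsupported depth image for selected encoder is fallbacked to CV_8U.
```

View pics/crop1.png

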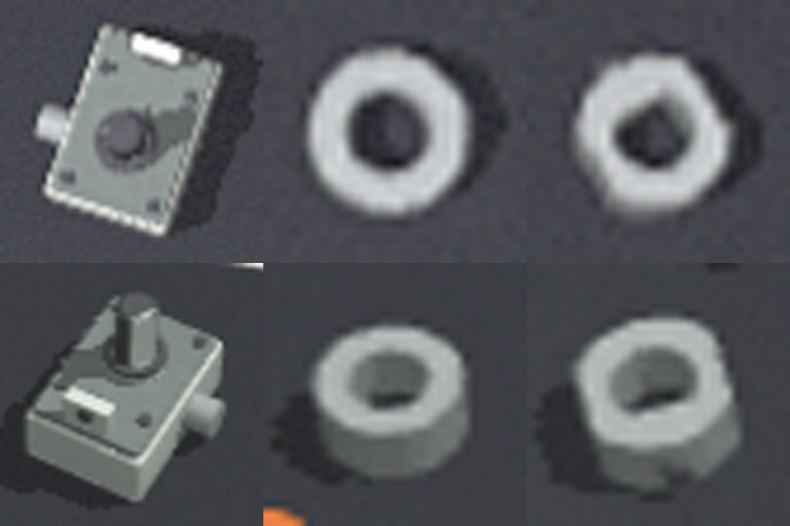

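B, at about (659,-167), has the D bore, flats and screw; A at (463,-150) is the round spare. The gearbox points to about -16.5°. I'll now fit the yaw of the collar, gearbox and shaft flat by rendering the models into averaged images.

```bash
cat > fit.py <<'E'
from h import *
from scipy.optimize import minimize
def avg(n,k=6):
    return np.mean([eyes.snapshot(n)[0].astype(float) for _ in range(k)],0).mean(-1)
S=8
def fill(n,P,box,img=None,val=1.):
    u0,v0,w=box; m,f,r=K(n); q=(np.asarray(P)-m['xyz'])@r
    px=np.c_[q[:,0]/q[:,2]*f+m['cx']-u0+w+.5,q[:,1]/q[:,2]*f+m['cy']-v0+w+.5]*S-.5
    if img is None: img=np.zeros((2*w*S,2*w*S),np.float32)
    cv2.fillPoly(img,[np.round(px*16).astype(np.int32)],val,shift=4); return img
def down(i): return cv2.resize(i,(i.shape[1]//S,)*2,interpolation=cv2.INTER_AREA)
def T(P,x,y,yaw,z):
    P=np.asarray(P); c,s=np.cos(yaw),np.sin(yaw)
    return np.c_[x+c*P[:,0]-s*P[:,1],y+s*P[:,0]+c*P[:,1],np.full(len(P),z)]
t=np.linspace(0,2*np.pi,240)
outer=np.c_[27*np.cos(t),np.clip(27*np.sin(t),-23,23)]
bore=np.c_[np.minimum(15*np.cos(t),10.5),15*np.sin(t)]
shaft=np.c_[np.minimum(14*np.cos(t),9.5),14*np.sin(t)]
screw=np.array([[26,-4.5],[32,-4.5],[32,4.5],[26,4.5]])
def corr(a,b): return np.corrcoef(a.ravel(),b.ravel())[0,1]
E
python3 - <<'E'
from fit import *
I={n:avg(n) for n in('top','scene')}; np.savez('avg1.npz',**I)
def cut(n,b): u,v,w=b; return I[n][v-w:v+w,u-w:u+w]
# collar, each camera
def col(n,b,p):
    m=fill(n,T(outer,*p,24),b); m=fill(n,T(screw,*p,12),b,m,.8)
    if n=='scene':
        pass
    m=fill(n,T(outer,*p,24),b,m,1.); return fill(n,T(bore,*p,24),b,m,.15)
for n,b in(('top',(335,191,14)),('scene',(217,240,15))):
    out=[]
    for yaw in np.radians(np.arange(-180,180,15)):
        r=minimize(lambda p:-corr(cut(n,b),down(col(n,b,p))),[659,-167,yaw],method='Nelder-Mead',options=dict(initial_simplex=[[659,-167,yaw],[662,-167,yaw],[659,-164,yaw],[659,-167,yaw+.15]],xatol=.02,fatol=1e-5))
        out.append((r.fun,*r.x[:2].round(1),round(np.degrees(r.x[2]),1)))
    print(n,sorted(out)[:5])
# shaft: scene: side brightness split; scan yaw
b=(311,205,10)
for n,b in(('top',(263,227,9)),):
    for yaw in np.radians(np.arange(10,100,10)): pass
# shaft visible-flat in scene: horizontal profile at heights
im=I['scene']
for z in(70,80,90,98):
    u,v=proj('scene',(515.5,64.2,z)); print(z,round(u,2),round(v,2),im[int(round(v)),int(u)-10:int(u)+11].round().astype(int))
for f in(40,50,60,70,80):
    a=np.radians(f);print(f,[round(proj('scene',(515.5+9.5*np.cos(a)-s*10.3*np.sin(a),64.2+9.5*np.sin(a)+s*10.3*np.cos(a),80))[0],2) for s in(-1,1)])
E
```

```text
Traceback (most recent call last):
  File "fit.py", line 7, in fill
    u0,v0,w=box; m,f,r=K(n); q=(np.asarray(P)-m['xyz'])@r
                       ~^^^
  File "h.py", line 5, in K
    m=eyes.camera_model(n); f=210/np.tan(np.radians(m['vfov'])/2)
ValueError: time passes only in moves, steps and waits
```

```bash
sed -i 's/^def K(n):/import functools\n@functools.cache\ndef K(n):/' h.py
python3 - <<'E'
from fit import *
I=dict(np.load('avg1.npz'))
def cut(n,b): u,v,w=b; return I[n][v-w:v+w,u-w:u+w]
def col(n,b,p):
    m=fill(n,T(outer,*p,0),b,None,.5) if n=='scene' else None
    m=fill(n,T(screw,*p,12),b,m,.8)
    m=fill(n,T(outer,*p,24),b,m,1.); return fill(n,T(bore,*p,24),b,m,.3)
for n,b in(('top',(335,191,14)),('scene',(217,244,15))):
    out=[]
    for yaw in np.radians(np.arange(-180,180,20)):
        r=minimize(lambda p:-corr(cut(n,b),down(col(n,b,p))),[659,-167,yaw],method='Nelder-Mead',options=dict(initial_simplex=[[659,-167,yaw],[662,-167,yaw],[659,-164,yaw],[659,-167,yaw+.15]],xatol=.02,fatol=1e-5))
        out.append((round(r.fun,4),*r.x[:2].round(1),round(np.degrees(r.x[2]),1)))
    print(n,*sorted(out)[:6],sep='\n')
im=I['scene']
for z in(70,80,90,98):
    u,v=proj('scene',(515.5,64.2,z)); print(z,round(u,2),round(v,2),int(u)-10,im[int(round(v)),int(u)-10:int(u)+11].round().astype(int))
for f in(40,50,60,70,80):
    a=np.radians(f);print(f,[round(proj('scene',(515.5+9.5*np.cos(a)-s*10.3*np.sin(a),64.2+9.5*np.sin(a)+s*10.3*np.cos(a),80))[0],2) for s in(-1,1)])
o=get_obs();print(o['time_s'])
E
```

```text
top
(np.float64(-0.9523), np.float64(657.2), np.float64(-168.1), np.float64(30.0))
(np.float64(-0.9522), np.float64(657.1), np.float64(-168.2), np.float64(31.1))
(np.float64(-0.9522), np.float64(657.2), np.float64(-168.1), np.float64(30.0))
(np.float64(-0.9521), np.float64(657.0), np.float64(-168.2), np.float64(30.4))
(np.float64(-0.9521), np.float64(657.1), np.float64(-168.2), np.float64(30.5))
(np.float64(-0.952), np.float64(657.1), np.float64(-168.1), np.float64(30.3))
scene
(np.float64(-0.9502), np.float64(659.5), np.float64(-168.1), np.float64(35.5))
(np.float64(-0.9502), np.float64(659.6), np.float64(-168.1), np.float64(35.7))
(np.float64(-0.9501), np.float64(659.5), np.float64(-168.1), np.float64(35.5))
(np.float64(-0.95), np.float64(659.5), np.float64(-168.1), np.float64(35.7))
(np.float64(-0.95), np.float64(659.5), np.float64(-168.0), np.float64(35.8))
(np.float64(-0.9499), np.float64(659.6), np.float64(-168.1), np.float64(34.4))
70 311.05 206.53 301 [85 85 84 77 41 38 30 29 30 45 74 83 83 83 83 79 65 70 84 85 85]
80 311.16 204.12 301 [63 86 84 84 83 76 38 28 29 46 75 84 83 83 83 80 75 84 84 83 83]
90 311.28 201.67 301 [ 46  71  91  84  84  76  40  35  44  60  88  91 102 100  84  79  75  83
  81  62  42]
98 311.37 199.69 301 [39 39 42 61 80 51 37 46 59 59 58 58 59 66 91 94 58 39 39 39 39]
40 [np.float64(309.5), np.float64(316.13)]
50 [np.float64(310.37), np.float64(316.27)]
60 [np.float64(311.27), np.float64(316.25)]
70 [np.float64(312.16), np.float64(316.08)]
80 [np.float64(313.02), np.float64(315.76)]
0.7
```

```bash
cat >> h.py <<'E'
def go(x,y,z,yaw):
    o=get_obs(); r=R.from_euler('xyz',o['orientation']); d=r.inv().apply(np.array([x,y,z])-o['ee_pos'])/10
    t=R.from_euler('xyz',[180,0,yaw],degrees=True); w=np.degrees((r.inv()*t).as_rotvec())
    print('twist',w.round(1),'trans',d.round(2),'| rpy',np.degrees(o['orientation']).round(2),'q',o['qpos'].round(2),'f',o['force'].round(1),o['time_s'])
E
python3 - <<'E'
from fit import *
I=dict(np.load('avg1.npz'))
go(514.6,63.3,170,141)
go(514.6,63.3,68,141)
# guide + plate fit
plate=np.array([[-50,-44],[75,-44],[75,44],[-50,44]]);gd=np.array([[58,-17],[70,-17],[70,17],[58,17]])
for n,b in(('top',(263,227,30)),('scene',(309,222,33))):
    u,v,w=b;c=I[n][v-w:v+w,u-w:u+w]
    def f(p):
        p=[p[0],p[1],p[2]]
        m=fill(n,T(plate,*p,0),b,None,.6);m=fill(n,T(plate,*p,50),b,m,.75);m=fill(n,T(gd,*p,50),b,m,.4);m=fill(n,T(gd,*p,74),b,m,1.3 if n=='top' else 1.2)
        return -corr(np.minimum(c,160),down(m))
    r=minimize(f,[516,65,-.288],method='Nelder-Mead',options=dict(initial_simplex=[[516,65,-.288],[519,65,-.288],[516,68,-.288],[516,65,-.2]],xatol=.01,fatol=1e-6));print(n,r.fun,r.x[:2],np.degrees(r.x[2]))
E
```

```text
twist [   0.     0.  -125.6] trans [ 51.29 -57.43   6.13] | rpy [180.    0.   15.4] q [ 1.24  0.54 -0.    1.54  0.    1.07 -0.07] f [-0.2 -0.   0.2] 0.7
twist [   0.     0.  -125.6] trans [ 51.29 -57.43  16.33] | rpy [180.    0.   15.4] q [ 1.24  0.54 -0.    1.54  0.    1.07 -0.07] f [-0.2 -0.   0.2] 0.7
top -0.8354033648875439 [514.86775772  66.15504726] -16.775885497979054
scene -0.7889535407163395 [520.0100775   71.52977547] -20.880673810971956
```

```bash
python3 -m jog '[{"twist":[0,0,-10],"translation":[5,-5.7,0],"claw":8.5},{"twist":[0,0,-20],"translation":[9,-10,1],"claw":8.5},{"twist":[0,0,-30],"translation":[13,-14.5,2],"claw":8.5},{"twist":[0,0,-40],"translation":[17,-19,3],"claw":8.5},{"twist":[0,0,-50],"translation":[21,-23.5,4],"claw":8.5},{"twist":[0,0,-60],"translation":[25,-28,5],"claw":8.5},{"twist":[0,0,-70],"translation":[29,-32.5,6],"claw":8.5},{"twist":[0,0,-80],"translation":[33,-37,6.1],"claw":8.5},{"twist":[0,0,-90],"translation":[37,-41.5,6.1],"claw":8.5},{"twist":[0,0,-100],"translation":[41,-46,6.1],"claw":8.5},{"twist":[0,0,-110],"translation":[45,-50.5,6.1],"claw":8.5},{"twist":[0,0,-120],"translation":[49,-55,6.1],"claw":6},{"twist":[0,0,-125.6],"translation":[51.3,-57.4,6.1],"claw":5.5},{"twist":[0,0,-125.6],"translation":[51.3,-57.4,6.1],"claw":5.5},{"twist":[0,0,-125.6],"translation":[51.3,-57.4,6.1],"claw":5.5},{"twist":[0,0,-125.6],"translation":[51.3,-57.4,6.1],"claw":5.5}]' 30
python3 - <<'E'
from fit import *
go(514.1,63.2,68,141)
ims=[]
for n,(u,v,w) in(('top',(263,227,45)),('scene',(311,200,45))):
    a=eyes.snapshot(n)[0][v-w:v+w,u-w:u+w]; ims.append(cv2.resize(np.clip(a*1.5,0,255).astype(np.uint8),(390,390),interpolation=cv2.INTER_CUBIC))
cv2.imwrite('pics/above.png',np.hstack(ims)[...,::-1])
E
```

```text
time_s: 2.7
ee_pos: [514.3, 61.2, 170.2]
orientation: [-3.14, 0.0, 2.458]
force: [-0.9, -1.4, 0.2]
gripper_width: 55.4
finger_force: 0.0
twist [-0.1  0.  -0.2] trans [ 0.15  0.15 10.22] | rpy [-1.7993e+02  2.0000e-02  1.4084e+02] q [ 0.34  0.49 -0.7   1.91  0.4   0.89  0.33] f [-0.9 -1.4  0.2] 2.7
```

View pics/above.png

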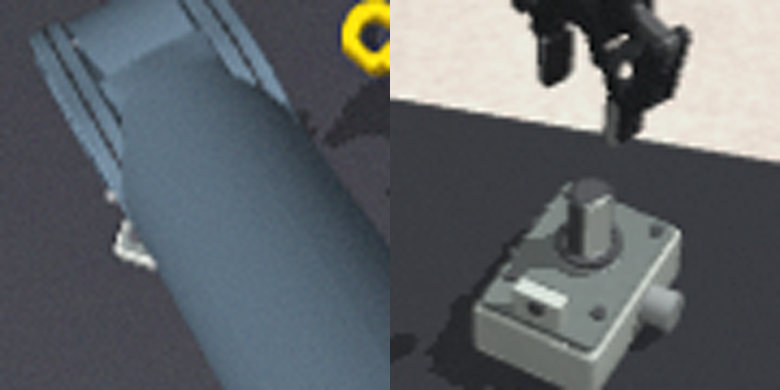

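The fingers straddle the shaft line in the scene view (shaft at crop (590,215)) and the arm occludes the top view. I'll descend and watch the force.

```bash
python3 -m jog '[{"twist":[0,0,0],"translation":[0.15,0.15,3],"claw":5.5},{"twist":[0,0,0],"translation":[0.15,0.15,6],"claw":5.5},{"twist":[0,0,0],"translation":[0.15,0.15,8],"claw":5.5},{"twist":[0,0,0],"translation":[0.15,0.15,9.5],"claw":5.5},{"twist":[0,0,0],"translation":[0.15,0.15,10.2],"claw":5.5},{"twist":[0,0,0],"translation":[0.15,0.15,10.2],"claw":5.5},{"twist":[0,0,0],"translation":[0.15,0.15,10.2],"claw":5.5}]' 30
python3 - <<'E'
from h import *
go(514.1,63.2,68,141)
E
```

```text
time_s: 3.68
ee_pos: [515.1, 65.2, 68.9]
orientation: [3.141, 0.001, 2.461]
force: [0.0, -1.1, 0.7]
gripper_width: 55.1
finger_force: 0.0
twist [0. 0. 0.] trans [-0.05 -0.22  0.09] | rpy [1.7995e+02 5.0000e-02 1.4101e+02] q [ 0.25  0.64 -0.59  1.96  0.55  0.7   0.21] f [ 0.  -1.1  0.7] 3.675
```

```bash
python3 -m jog '[{"twist":[0,0,0],"translation":[-0.05,-0.2,0.1],"claw":5.5},{"twist":[0,0,0],"translation":[-0.05,-0.2,0.1],"claw":4},{"twist":[0,0,0],"translation":[-0.05,-0.2,0.1],"claw":3},{"twist":[0,0,0],"translation":[-0.05,-0.2,0.1],"claw":2.6},{"twist":[0,0,0],"translation":[-0.05,-0.2,0.1],"claw":2},{"twist":[0,0,0],"translation":[-0.05,-0.2,0.1],"claw":2},{"twist":[0,0,0],"translation":[-0.05,-0.2,0.1],"claw":2},{"twist":[0,0,0],"translation":[-0.05,-0.2,0.1],"claw":2}]' 30
python3 - <<'E'
from h import *
go(514.1,63.2,68,141); o=get_obs(); print(o['gripper_width'],o['finger_force'],o['moment'])
E
```

```text
time_s: 4.68
ee_pos: [515.4, 65.5, 68.1]
orientation: [3.137, 0.001, 2.462]
force: [3.0, 5.0, -0.3]
gripper_width: 23.7
finger_force: 29.6
twist [0.3 0.  0.1] trans [-0.04 -0.27  0.01] | rpy [1.7971e+02 5.0000e-02 1.4107e+02] q [ 0.25  0.64 -0.59  1.96  0.55  0.69  0.21] f [ 3.   5.  -0.3] 4.675
23.725005391515623 29.630810025846586 [ 0.99529674 -0.6427341  -0.01418896]
```

The fingers closed at 23.7 mm, so they are on the flat. Its position puts the axis near (517,67). I'll centre the gripper, then turn about that axis.

```bash
python3 -m jog '[{"twist":[0,0,0],"translation":[0,0.24,0],"claw":2},{"twist":[0,0,7],"translation":[0.03,0.25,0],"claw":2},{"twist":[0,0,15],"translation":[0.06,0.26,0],"claw":2},{"twist":[0,0,23],"translation":[0.09,0.27,0],"claw":2},{"twist":[0,0,31],"translation":[0.12,0.28,0],"claw":2},{"twist":[0,0,39],"translation":[0.15,0.3,0],"claw":2},{"twist":[0,0,47],"translation":[0.17,0.32,0],"claw":2},{"twist":[0,0,55],"translation":[0.19,0.34,0],"claw":2},{"twist":[0,0,62],"translation":[0.21,0.36,0],"claw":2},{"twist":[0,0,67.7],"translation":[0.22,0.37,0],"claw":2},{"twist":[0,0,67.7],"translation":[0.22,0.37,0],"claw":2},{"twist":[0,0,67.7],"translation":[0.22,0.37,0],"claw":2},{"twist":[0,0,67.7],"translation":[0.22,0.37,0],"claw":2}]' 45
python3 - <<'E'
from fit import *
go(514.8,67.6,68,73.4); o=get_obs(); print(o['gripper_width'],o['finger_force'],o['moment'],o['ee_pos'])
E
```

```text
time_s: 6.3
ee_pos: [515.6, 67.8, 68.1]
orientation: [3.139, -0.001, 1.281]
force: [2.7, 0.2, 6.2]
gripper_width: 23.1
finger_force: 45.4
twist [ 0.1 -0.1  0. ] trans [-0.04 -0.07  0.01] | rpy [ 1.7988e+02 -6.0000e-02  7.3410e+01] q [ 0.02  0.58 -0.3   1.97  0.29  0.62 -0.76] f [2.7 0.2 6.2] 6.3
23.05984868997251 45.38007878931239 [ 0.1606778  -0.33534104 -0.05732116] [515.55560187  67.75862335  68.10649037]
```

```bash
python3 -m jog '[{"twist":[0,0,0],"translation":[0,0.1,0],"claw":2},{"twist":[0,0,0],"translation":[0,0.1,0],"claw":4.5},{"twist":[0,0,0],"translation":[0,0.1,0],"claw":4.5},{"twist":[0,0,0],"translation":[0,0.1,0],"claw":4.5},{"twist":[0,0,0],"translation":[0,0.1,-1.5],"claw":4.5},{"twist":[0,0,0],"translation":[0,0.1,-5],"claw":4.5},{"twist":[0,0,0],"translation":[0,0.1,-10],"claw":4.5},{"twist":[0,0,0],"translation":[0,0.1,-11.2],"claw":6},{"twist":[0,0,8],"translation":[-3.7,4.1,-11.2],"claw":6.8},{"twist":[0,0,16],"translation":[-7.4,8.2,-11.2],"claw":6.8},{"twist":[0,0,25],"translation":[-11,12.3,-11.2],"claw":6.8},{"twist":[0,0,34],"translation":[-14.8,16.4,-8],"claw":6.8},{"twist":[0,0,41.4],"translation":[-18.4,20.5,-4],"claw":6.8},{"twist":[0,0,41.4],"translation":[-18.4,20.5,0.3],"claw":6.8},{"twist":[0,0,41.4],"translation":[-18.4,20.5,0.8],"claw":6.8},{"twist":[0,0,41.4],"translation":[-18.4,20.5,0.8],"claw":6.8},{"twist":[0,0,41.4],"translation":[-18.4,20.5,0.8],"claw":6.8}]' 
python3 - <<'E'
from fit import *
go(659,-167.5,3,32)
I={n:avg(n,4) for n in('scene','top')}; np.savez('avg2.npz',**I)
cv2.imwrite('pics/sh2.png',np.hstack([cv2.resize(np.clip(I[n][v-w:v+w,u-w:u+w]*1.5,0,255).astype(np.uint8),(390,390),interpolation=cv2.INTER_CUBIC) for n,u,v,w in(('scene',311,212,30),('scene',217,235,32))]))
# shaft fit in both cams: top D bright/dark; scene flat profile
im=I['scene']
for z in(75,80,85,90):
    u,v=proj('scene',(517.7,66.6,z)); print(z,round(u,2),round(v,2),int(u)-10,im[int(round(v)),int(u)-10:int(u)+11].round().astype(int))
for f in(-30,-22,-16.6,-10,0):
    a=np.radians(f);print(f,[round(proj('scene',(517.7+9.5*np.cos(a)-s*10.3*np.sin(a),66.6+9.5*np.sin(a)+s*10.3*np.cos(a),80))[0],2) for s in(-1,1)])
E
```

```text
time_s: 8.43
ee_pos: [659.2, -166.9, 61.8]
orientation: [3.14, -0.003, 0.558]
force: [0.4, -0.5, 0.8]
gripper_width: 67.9
finger_force: 0.0
twist [ 0.1 -0.2 -0. ] trans [-0.07  0.03  5.88] | rpy [ 1.7989e+02 -1.6000e-01  3.1980e+01] q [ 0.26  0.79 -0.11  1.55  0.11  0.81 -0.91] f [ 0.4 -0.5  0.8] 8.425
75 311.8 206.06 301 [92 92 91 89 79 62 64 72 72 72 72 67 50 37 40 48 69 85 90 90 90]
80 311.86 204.85 301 [91 91 91 90 89 85 68 72 72 72 72 70 62 37 40 49 73 90 90 90 90]
85 311.92 203.63 301 [68 92 90 90 89 84 68 72 71 72 72 69 58 38 40 48 73 90 89 89 89]
90 311.98 202.4 301 [49 76 97 91 90 85 68 73 74 80 83 87 79 56 57 52 64 88 87 67 45]
-30 [np.float64(306.73), np.float64(312.39)]
-22 [np.float64(306.79), np.float64(313.1)]
-16.6 [np.float64(306.89), np.float64(313.56)]
-10 [np.float64(307.07), np.float64(314.11)]
0 [np.float64(307.46), np.float64(314.88)]
```

View pics/sh2.png

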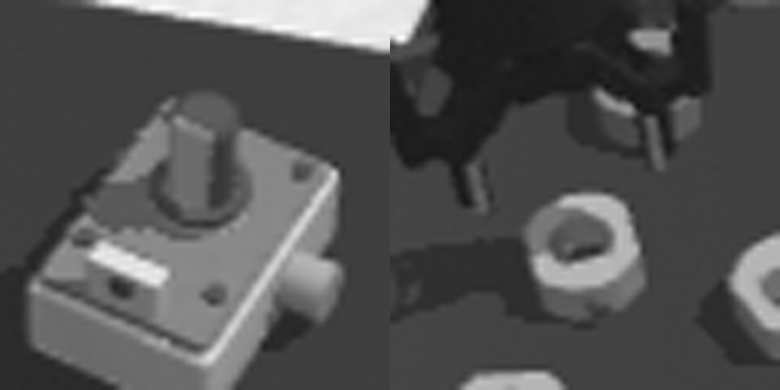

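The flat now faces the guide: its edge is at scene column 313.2, as predicted for -16.6°. The collar lies under the open fingers with its screw in front. Next I descend and grip.

```bash
python3 -m jog '[{"twist":[0,0,0],"translation":[-0.05,0,3],"claw":6.8},{"twist":[0,0,0],"translation":[-0.05,0,5],"claw":6.8},{"twist":[0,0,0],"translation":[-0.05,0,5.8],"claw":6.8},{"twist":[0,0,0],"translation":[-0.05,0,5.9],"claw":6.8},{"twist":[0,0,0],"translation":[-0.05,0,5.9],"claw":6},{"twist":[0,0,0],"translation":[-0.05,0,5.9],"claw":5.2},{"twist":[0,0,0],"translation":[-0.05,0,5.9],"claw":4.8},{"twist":[0,0,0],"translation":[-0.05,0,5.9],"claw":4},{"twist":[0,0,0],"translation":[-0.05,0,5.9],"claw":4},{"twist":[0,0,0],"translation":[-0.05,0,5.9],"claw":4},{"twist":[0,0,0],"translation":[-0.05,0,5.9],"claw":4}]' 60
python3 - <<'E'
from fit import *
go(659,-167.5,3,32);o=get_obs(); print(o['gripper_width'],o['finger_force'],o['ee_pos'])
E
```

```text
time_s: 10.2
ee_pos: [657.9, -168.1, 1.1]
orientation: [3.141, -0.001, 0.557]
force: [-0.6, 0.4, 6.6]
gripper_width: 45.1
finger_force: 62.8
twist [ 0.1 -0.  -0.1] trans [ 0.12  0.   -0.19] | rpy [ 1.7995e+02 -5.0000e-02  3.1900e+01] q [ 0.25  0.87 -0.1   1.55  0.12  0.72 -0.92] f [-0.6  0.4  6.6] 10.2
45.058010774753505 62.84129263367504 [ 657.94883557 -168.11494755    1.13149387]
```

```bash
python3 -m jog '[{"twist":[0,0,0],"translation":[0,0,-0.3],"claw":4},{"twist":[0,0,0],"translation":[0,0,-2],"claw":4},{"twist":[0,0,0],"translation":[0,0,-6],"claw":4},{"twist":[0,0,0],"translation":[0,0,-11],"claw":4},{"twist":[0,0,0],"translation":[0,-1,-14.9],"claw":4},{"twist":[0,0,6],"translation":[0.1,-4,-14.9],"claw":4},{"twist":[0,0,12],"translation":[0.1,-8,-14.9],"claw":4},{"twist":[0,0,19],"translation":[0.2,-12,-14.9],"claw":4},{"twist":[0,0,26],"translation":[0.3,-16,-14.9],"claw":4},{"twist":[0,0,33],"translation":[0.3,-20,-14.9],"claw":4},{"twist":[0,0,39],"translation":[0.4,-24,-14.9],"claw":4},{"twist":[0,0,44],"translation":[0.45,-26.5,-14.9],"claw":4},{"twist":[0,0,48.5],"translation":[0.45,-27.4,-14.9],"claw":4},{"twist":[0,0,48.5],"translation":[0.45,-27.4,-14.9],"claw":4},{"twist":[0,0,48.5],"translation":[0.45,-27.4,-14.9],"claw":4},{"twist":[0,0,48.5],"translation":[0.45,-27.4,-14.9],"claw":4}]' 90
python3 - <<'E'
from fit import *
go(517.2,66.7,115,-16.6);o=get_obs(); print(o['gripper_width'],o['finger_force'],o['ee_pos'])
I=avg('scene',4)
u,v=map(int,proj('scene',(517,66,125)));w=40
cv2.imwrite('pics/hold.png',cv2.resize(np.clip(I[v-w:v+w,u-w:u+w]*1.6,0,255).astype(np.uint8),(590,590),interpolation=cv2.INTER_CUBIC));print(u,v)
E
```

```text
time_s: 12.2
ee_pos: [516.7, 66.3, 149.4]
orientation: [3.142, -0.0, -0.29]
force: [0.7, 0.3, -1.6]
gripper_width: 44.2
finger_force: 92.1
twist [ 0. -0. -0.] trans [ 0.04 -0.05  3.44] | rpy [ 1.800e+02 -1.000e-02 -1.662e+01] q [-0.24  0.43  0.03  1.95 -0.02  0.76 -2.06] f [ 0.7  0.3 -1.6] 12.2
44.15581915238306 92.11641436631908 [516.65175521  66.3018027  149.41085771]
312 193
```

View pics/hold.png

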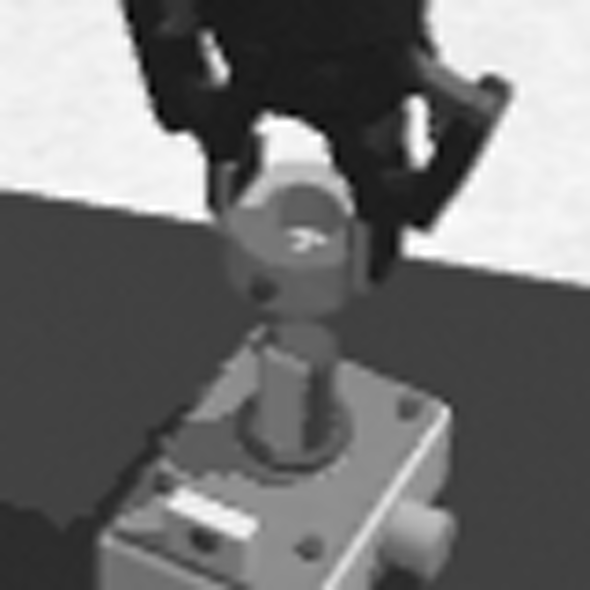

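The collar is held over the shaft with its screw (crop (262,290)) towards the guide. I'll lower it slowly and watch the force.

```bash
python3 -m jog '[{"twist":[0,0,0],"translation":[0.05,-0.05,2],"claw":4},{"twist":[0,0,0],"translation":[0.05,-0.05,3.4],"claw":4},{"twist":[0,0,0],"translation":[0.05,-0.05,3.8],"claw":4},{"twist":[0,0,0],"translation":[0.05,-0.05,4],"claw":4},{"twist":[0,0,0],"translation":[0.05,-0.05,4.2],"claw":4},{"twist":[0,0,0],"translation":[0.05,-0.05,4.4],"claw":4},{"twist":[0,0,0],"translation":[0.05,-0.05,4.5],"claw":4},{"twist":[0,0,0],"translation":[0.05,-0.05,4.5],"claw":4}]' 90
python3 - <<'E'
from fit import *
go(517.2,66.7,97,-16.6);o=get_obs(); print(o['gripper_width'],o['finger_force'],o['ee_pos'],o['moment'])
E
```

```text
time_s: 13.4
ee_pos: [517.0, 67.4, 104.3]
orientation: [3.142, 0.0, -0.29]
force: [0.1, -0.1, -1.1]
gripper_width: 44.2
finger_force: 92.1
twist [0. 0. 0.] trans [0.04 0.06 0.73] | rpy [180.    0.  -16.6] q [-0.24  0.5   0.03  1.97 -0.02  0.67 -2.06] f [ 0.1 -0.1 -1.1] 13.4
44.24450864602556 92.10538691208058 [516.95437456  67.39569847 104.30234951] [-0.00636367 -0.00326866 -0.04027183]
```

```bash
python3 -m jog '[{"twist":[0,0,0],"translation":[0.03,0.05,0.2],"claw":4},{"twist":[0,0,0],"translation":[0.03,0.05,0.4],"claw":4},{"twist":[0,0,0],"translation":[0.03,0.05,0.6],"claw":4},{"twist":[0,0,0],"translation":[0.03,0.05,0.8],"claw":4},{"twist":[0,0,0],"translation":[0.03,0.05,0.8],"claw":4}]' 90
python3 - <<'E'
from fit import *
go(517.2,66.7,97,-16.6);o=get_obs(); print(o['gripper_width'],o['finger_force'],o['ee_pos'],o['moment'])
E
```

```text
time_s: 14.02
ee_pos: [516.3, 66.9, 95.7]
orientation: [3.141, 0.002, -0.29]
force: [-2.9, 1.8, -1.8]
gripper_width: 44.2
finger_force: 93.4
twist [0.  0.1 0. ] trans [ 0.09 -0.   -0.13] | rpy [ 1.7997e+02  9.0000e-02 -1.6590e+01] q [-0.24  0.52  0.03  1.98 -0.02  0.65 -2.05] f [-2.9  1.8 -1.8] 14.025
44.224406696284916 93.35234898986528 [516.33211282  66.9089776   95.70162323] [0.28688553 0.5777581  0.04610512]
```

It has entered past the chamfer with small forces. I'll shift slightly with the push and carry on down.

```bash
python3 -m jog '[{"twist":[0,0,0],"translation":[-0.06,-0.02,0],"claw":4},{"twist":[0,0,0],"translation":[-0.06,-0.02,0.4],"claw":4},{"twist":[0,0,0],"translation":[-0.06,-0.02,0.8],"claw":4},{"twist":[0,0,0],"translation":[-0.06,-0.02,1.2],"claw":4},{"twist":[0,0,0],"translation":[-0.06,-0.02,1.6],"claw":4},{"twist":[0,0,0],"translation":[-0.06,-0.02,2],"claw":4},{"twist":[0,0,0],"translation":[-0.06,-0.02,2.4],"claw":4},{"twist":[0,0,0],"translation":[-0.06,-0.02,2.8],"claw":4},{"twist":[0,0,0],"translation":[-0.06,-0.02,3.1],"claw":4},{"twist":[0,0,0],"translation":[-0.06,-0.02,3.1],"claw":4}]' 90
python3 - <<'E'
from fit import *
go(517.2,66.7,55,-16.6);o=get_obs(); print(o['gripper_width'],o['finger_force'],o['ee_pos'],o['moment'])
E
```

```text
time_s: 15.28
ee_pos: [516.3, 67.2, 64.8]
orientation: [3.141, 0.0, -0.29]
force: [-2.9, 0.6, -4.4]
gripper_width: 44.1
finger_force: 93.2
twist [0. 0. 0.] trans [0.1  0.02 0.98] | rpy [ 1.7998e+02  3.0000e-02 -1.6590e+01] q [-0.24  0.57  0.03  1.99 -0.03  0.58 -2.05] f [-2.9  0.6 -4.4] 15.275
44.12239401510154 93.22699627133261 [516.31957918  67.16652891  64.77243297] [ 0.08982705  0.76780426 -0.0416608 ]
```

```bash
python3 -m jog '[{"twist":[0,0,0],"translation":[-0.05,0,0.3],"claw":4},{"twist":[0,0,0],"translation":[-0.05,0,0.5],"claw":4},{"twist":[0,0,0],"translation":[-0.05,0,0.7],"claw":4},{"twist":[0,0,0],"translation":[-0.05,0,0.9],"claw":4},{"twist":[0,0,0],"translation":[-0.05,0,1.0],"claw":4},{"twist":[0,0,0],"translation":[-0.05,0,1.0],"claw":4},{"twist":[0,0,0],"translation":[-0.05,0,1.0],"claw":4}]' 110
python3 - <<'E'
from fit import *
go(517.2,66.7,55,-16.6);o=get_obs(); print(o['gripper_width'],o['finger_force'],o['ee_pos'],o['moment'])
E
```

```text
time_s: 16.15
ee_pos: [516.3, 67.3, 55.8]
orientation: [-3.141, -0.0, -0.29]
force: [-5.9, -0.4, 6.3]
gripper_width: 43.6
finger_force: 116.4
twist [-0. -0. -0.] trans [0.1  0.03 0.08] | rpy [-1.7999e+02 -2.0000e-02 -1.6600e+01] q [-0.24  0.59  0.03  1.99 -0.03  0.56 -2.05] f [-5.9 -0.4  6.3] 16.15
43.55376730927907 116.43135275167879 [516.3485976   67.28810889  55.81641744] [-0.17978304  1.29856075  0.01522376]
```

```bash
python3 -m jog '[{"twist":[0,0,0],"translation":[-0.08,0,0.1],"claw":4},{"twist":[0,0,0],"translation":[-0.08,0,0.2],"claw":4},{"twist":[0,0,0],"translation":[-0.08,0,0.3],"claw":4},{"twist":[0,0,0],"translation":[-0.08,0,0.3],"claw":4},{"twist":[0,0,0],"translation":[-0.08,0,0.3],"claw":4}]' 110
python3 - <<'E'
from fit import *
go(517.2,66.7,55,-16.6);o=get_obs(); print(o['gripper_width'],o['finger_force'],o['ee_pos'],o['moment'])
E
```

```text
time_s: 16.77
ee_pos: [516.4, 67.3, 55.1]
orientation: [-3.141, -0.002, -0.29]
force: [-12.8, -1.9, 35.1]
gripper_width: 44.1
finger_force: 120.1
twist [-0.  -0.1 -0. ] trans [0.09 0.03 0.02] | rpy [-1.7997e+02 -1.0000e-01 -1.6630e+01] q [-0.24  0.59  0.03  1.99 -0.03  0.56 -2.05] f [-12.8  -1.9  35.1] 16.775
44.135976652098236 120.12450167438146 [516.42582389  67.28530478  55.14951992] [-0.51486924  2.7420087   0.01294049]
```

It has stopped at TCP z 55.1 with 35 N, so it is on the stop. I'll ease off a little and relieve the side load.

```bash
python3 -m jog '[{"twist":[0,0,0],"translation":[-0.1,0,-0.06],"claw":4},{"twist":[0,0,0],"translation":[-0.1,0,-0.1],"claw":4},{"twist":[0,0,0],"translation":[-0.1,0,-0.1],"claw":4},{"twist":[0,0,0],"translation":[-0.1,0,-0.1],"claw":4},{"twist":[0,0,0],"translation":[-0.1,0,-0.1],"claw":4},{"twist":[0,0,0],"translation":[-0.1,0,-0.1],"claw":4},{"twist":[0,0,0],"translation":[-0.1,0,-0.1],"claw":4},{"twist":[0,0,0],"translation":[-0.1,0,-0.1],"claw":4}]' 110
python3 - <<'E'
from fit import *
go(517.2,66.7,55,-16.6);o=get_obs(); print(o['gripper_width'],o['finger_force'],o['ee_pos'],o['moment'])
I=avg('scene',4);o=get_obs();print(o['force'],o['ee_pos'])
ims=[]
u,v=map(int,proj('scene',(517,66,65)));w=32
cv2.imwrite('pics/home.png',cv2.resize(np.clip(I[v-w:v+w,u-w:u+w]*1.6,0,255).astype(np.uint8),(590,590),interpolation=cv2.INTER_CUBIC))
E
```

```text
time_s: 17.77
ee_pos: [516.4, 67.3, 55.2]
orientation: [-3.141, -0.004, -0.29]
force: [-7.1, -3.7, 19.4]
gripper_width: 43.2
finger_force: 117.8
twist [-0.1 -0.2 -0. ] trans [0.1  0.03 0.02] | rpy [-179.95   -0.2   -16.64] q [-0.24  0.59  0.03  1.99 -0.03  0.56 -2.06] f [-7.1 -3.7 19.4] 17.775
43.21663614422295 117.81218024258123 [516.38208071  67.28841147  55.21504128] [-0.52618628  1.46020727 -0.03498943]
[-5.88133197 -3.49253145 18.51936504] [516.34939005  67.2668121   55.23073754]
```

View pics/home.png

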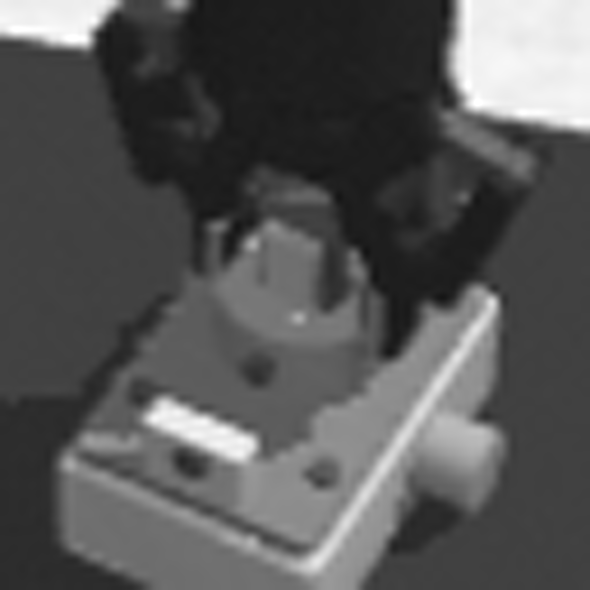

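The picture shows the collar down on the plate, flat on flat, with its screw (260,368) facing the guide. I'll check that the push stays steady.

```bash
python3 -m jog '[{"twist":[0,0,0],"translation":[0,0,0.04],"claw":4},{"twist":[0,0,0],"translation":[0,0,0.04],"claw":4},{"twist":[0,0,0],"translation":[0,0,0.04],"claw":4},{"twist":[0,0,0],"translation":[0,0,0.04],"claw":4}]' 110; python3 -m jog '[{"twist":[0,0,0],"translation":[0,0,0],"claw":4},{"twist":[0,0,0],"translation":[0,0,0],"claw":4},{"twist":[0,0,0],"translation":[0,0,0],"claw":4},{"twist":[0,0,0],"translation":[0,0,0],"claw":4},{"twist":[0,0,0],"translation":[0,0,0],"claw":4},{"twist":[0,0,0],"translation":[0,0,0],"claw":4},{"twist":[0,0,0],"translation":[0,0,0],"claw":4},{"twist":[0,0,0],"translation":[0,0,0],"claw":4}]' 110
```

```text
time_s: 18.48
ee_pos: [516.4, 67.3, 55.2]
orientation: [-3.141, -0.003, -0.29]
force: [-7.0, -3.0, 23.5]
gripper_width: 43.5
finger_force: 118.6
time_s: 19.48
ee_pos: [516.4, 67.3, 55.2]
orientation: [-3.141, -0.004, -0.29]
force: [-8.2, -2.3, 24.1]
gripper_width: 44.1
finger_force: 118.6
```

Steady at 24 N on the stop, so I'm handing in.

```bash
python3 -c "
from cell import order
print(order.hand_in())"
```

```text
the job is handed in; nothing more can be done
None
```

The shaft was turned by its flat to face the driver guide, then the D collar was pressed home with its screw towards the guide. It was handed in at 19.5 s, still gripped and held down on the stop with about 24 N; I didn't touch the spare collar, mug, pen cup or cactus, and no verdict came back at hand-in.

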